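Reject the mill gear drives with worn backlash

ROBOT

A 6-joint arm with a two-finger parallel gripper is mounted at the origin on the work surface. World frame = base frame: x ahead of the robot, y to its left, z up, the work surface at z = 0. Lengths are in m, angles in rad, forces in N, time in s.
With the tool pointing down it reaches from about 0.275 to 0.725 m from the base axis. Payload 5.6 kg.
Tool frame: the origin (TCP) lies at the very end of the fingers, on their centre line; the grasp point (between the pads) lies 19 mm behind it (arm.grip_point_offset is the distance from the TCP to the grasp point, in m); z points along the fingers, y is the line along which they close (so a half turn about z gives the same grasp; the last joint's range is limited). The gripper opens to 85 mm and grips with 20 to 120 N. Pads are 22 mm wide; open, the fingers measure 114 mm over their backs; the gripper's body (76 mm by 85 mm) begins 54 mm behind the grasp point. The pads swing forward as they close: fully open they stand 13 mm farther back than shut.
Start: joints at [1.399, 0.255, 0.108, 0, -1.424, -0.285], TCP at [0.243, 0.494, 0.231] pointing down, gripper open.
Joint ranges: [-2.95, 2.95], [-1.21, 1.97], [-1.09, 1.5], [-2.87, 1.71], [-2.94, -0.07], [-3.05, 3.05]. Speed limits (rad/s): [2.57, 2.57, 3.14, 3.14, 3.14, 3.14].

INTERFACE

Orientations are given as a unit quaternion [w, x, y, z].
In Python, from workcell import arm gives the robot as it stands.
- The arm moves only by the tool servo_tool, never from a script. Its argument "motion" is text: rows parted by semicolons, each of 5 numbers parted by spaces: the shift along the tool's x, y, z in mm, then the turn about the tool's z in degrees, then the finger opening in mm, from 0 to 85.4. In form: dx dy dz turn jaw; .... A call has 1 to 20 rows; each row shifts and turns the commanded pose from where the row before left it, along the tool's axes as they then stand; what a row does not reach is not made up. A row lasts 1/12 s, in which the tool goes at most 41.7 mm and 7.16 degrees, less where a joint would pass 70% of its speed; a pose out of reach is approached as far as the arm can. A call is refused whole if a number of a shift passes 41.7 or a number of a turn 7.16, either way. A call with a gripper value outside its range is refused whole. The fingers move at their own pace and stop on an object; the grip force is fixed at half the most. Time passes only in rows, so rows that do not move let the fingers close. It gives the time, the measured TCP pose, the force, the opening and the grip force at its end, in the units of the state.
- arm.get_state(): the state, without advancing time (a new reading comes with each control period).
- arm.get_image(name): name is "side" or "top" or "wrist"; returns (picture, depth): 420x560x3 uint8, red, green, blue; 420x560 float32, m along the optical axis (not along the pixel's ray), 0 where there is no reading.
- arm.camera_params(name): a dict with "camera_matrix" (3x3 intrinsics, pixels), "extrinsics" (4x4, takes a point from camera to world coordinates). Camera axes: x right, y down, z forward; pixel columns grow to the right and rows downward; lengths in m; the calibration is good to about 2 mm. The wrist camera is an equidistant fisheye: a pixel r from the principal point sees the ray r / f radians off the axis. A picture is of the moment at which its call begins: read the wrist's pose just before it. camera_params takes no time and is no camera call; for the wrist camera it gives the pose at the moment of the call.
- arm.sign_off(): hands the job in; it is judged then, once.
The state is a dict: "time": time; "q": joint angles; "joint_velocities": joint speeds; "joint_efforts": joint torques, N m; "tool_pos": TCP position; "tcp_rot": TCP orientation; "wrist_force": force on the tool from outside, world axes, zero at the start; "wrist_torque": the same for the moment, N m; "gripper_width": finger opening in m; "grasp_force": force on a finger pad.
Only numpy, scipy, OpenCV 4.12 (cv2) and the standard library are available. Lean on these libraries where they do the work, as an engineer would, in place of code of your own. Each camera call takes 0.05 s, during which the arm holds its last target. There are 200 camera calls.

TASK

One of the three gear drives in the nest board is worn: rock their crank pins gently back and forth in the nests, without forcing them against their stops, to feel which has much more free play than the others. Leave the worn one's crank swung over to one end of its play, to show the fault, lift that drive out and set it down gently, upright on the floor of the steel tray. Leave the sound drives seated in their nests and the jar and screwdriver where they are.

Things in the scene. Friction and masses are not known exactly. Their poses are not given: they have to be found in the camera images.
- drive_1: Loose mill gear drive in the left (+y of the board) nest: flat aluminium housing 90 (x) x 60 (y) x 30 mm high, 0.6 to 0.8 kg, steel crank on top at its -x end, upright lug on its middle, shaft stub at its +x end. Origin: centre of underside; z up. All three look alike. In its nest the housing has 0.8 mm slack each way, so the pin may seem to give 1 to 5 mm more than its backlash.
- shaft_1 (a point): Vertical shaft of drive 1's crank, on the housing's top, 30 mm to -x of its origin. The crank swings only by the backlash of the blocked gears: pin travel stop to stop 3 to 4 mm if sound, 13 to 14 mm if worn, about evenly to both sides of straight (-x). Within it the pin moves with about 0.6 N and stays where left; the stops are hard.
- grip_1 (a point): Grip point on drive 1's crank pin (upright black knob, 14 mm diameter, 36 mm tall, spins freely on its axis) at the end of a lever 16 mm wide, 8 mm thick, 55 mm from the shaft. The point: on its axis, 13 mm below its top, 23 mm above the lever; with the crank straight 85 mm to -x of the drive's origin, 65 mm above its underside. Rocking moves it along the drive's y.
- lug_1 (a point): Lifting lug of drive 1, near its centre of mass: upright block 32 (x) x 16 (y) mm, 28 mm tall above the housing's top, 6 mm to +x of the origin. The point is 8 mm below the lug's top, 20 mm above the housing's top and 50 mm above the underside; grasp across y.
- drive_2: Loose mill gear drive in the middle nest: flat aluminium housing 90 (x) x 60 (y) x 30 mm high, 0.6 to 0.8 kg, steel crank on top at its -x end, upright lug on its middle, shaft stub at its +x end. Origin: centre of underside; z up. All three look alike. In its nest the housing has 0.8 mm slack each way, so the pin may seem to give 1 to 5 mm more than its backlash.
- shaft_2 (a point): Vertical shaft of drive 2's crank, on the housing's top, 30 mm to -x of its origin. The crank swings only by the backlash of the blocked gears: pin travel stop to stop 3 to 4 mm if sound, 13 to 14 mm if worn, about evenly to both sides of straight (-x). Within it the pin moves with about 0.6 N and stays where left; the stops are hard.
- grip_2 (a point): Grip point on drive 2's crank pin (upright black knob, 14 mm diameter, 36 mm tall, spins freely on its axis) at the end of a lever 16 mm wide, 8 mm thick, 55 mm from the shaft. The point: on its axis, 13 mm below its top, 23 mm above the lever; with the crank straight 85 mm to -x of the drive's origin, 65 mm above its underside. Rocking moves it along the drive's y.
- lug_2 (a point): Lifting lug of drive 2, near its centre of mass: upright block 32 (x) x 16 (y) mm, 28 mm tall above the housing's top, 6 mm to +x of the origin. The point is 8 mm below the lug's top, 20 mm above the housing's top and 50 mm above the underside; grasp across y.
- drive_3: Loose mill gear drive in the right (-y of the board) nest: flat aluminium housing 90 (x) x 60 (y) x 30 mm high, 0.6 to 0.8 kg, steel crank on top at its -x end, upright lug on its middle, shaft stub at its +x end. Origin: centre of underside; z up. All three look alike. In its nest the housing has 0.8 mm slack each way, so the pin may seem to give 1 to 5 mm more than its backlash.
- shaft_3 (a point): Vertical shaft of drive 3's crank, on the housing's top, 30 mm to -x of its origin. The crank swings only by the backlash of the blocked gears: pin travel stop to stop 3 to 4 mm if sound, 13 to 14 mm if worn, about evenly to both sides of straight (-x). Within it the pin moves with about 0.6 N and stays where left; the stops are hard.
- grip_3 (a point): Grip point on drive 3's crank pin (upright black knob, 14 mm diameter, 36 mm tall, spins freely on its axis) at the end of a lever 16 mm wide, 8 mm thick, 55 mm from the shaft. The point: on its axis, 13 mm below its top, 23 mm above the lever; with the crank straight 85 mm to -x of the drive's origin, 65 mm above its underside. Rocking moves it along the drive's y.
- lug_3 (a point): Lifting lug of drive 3, near its centre of mass: upright block 32 (x) x 16 (y) mm, 28 mm tall above the housing's top, 6 mm to +x of the origin. The point is 8 mm below the lug's top, 20 mm above the housing's top and 50 mm above the underside; grasp across y.
- jig: Fixed wooden nest board, 120 (x) x 320 (y) mm, on the bench; origin centre of its underside. Three pockets along its y at +100 (drive 1), 0 (drive 2), -100 mm (drive 3); pocket floor 10 mm and rim 24 mm above the bench, so a housing sits 14 mm deep with 0.8 mm slack on each side and is lifted straight out.
- tray: Fixed open reject tray of dark steel, 200 (x) x 230 (y) mm outside, walls 5 mm thick, 28 mm high, floor 5 mm thick; origin centre of its underside. Room for a drive standing on its underside, lengthwise along the tray's x; its crank lever is higher than the wall and may overhang it.
- jar: Bystander: amber glass jar, 56 mm diameter, 70 mm tall; origin centre of its underside. Leave alone.
- driver: Bystander: screwdriver lying on the bench, 170 mm long, handle 26 mm thick; origin on the bench under its middle. Leave alone.
Things that resemble listed ones, but are neither listed nor needed, are in the scene too. What is shaped like the drive_1 but orange is not meant. Leave any blue look-alike of the drive_3 alone.

How it is judged:
On the way:
1. the crank pin of the worn drive is rocked towards an end of its play (more than 4.5 mm from straight) in its nest ((((y of grip_1 in the frame of drive_1 above 0.0045 m or y of grip_1 in the frame of drive_1 below -0.0045 m) and z of drive_1 in the frame of jig between 0.006 and 0.013 m) or ((y of grip_2 in the frame of drive_2 above 0.0045 m or y of grip_2 in the frame of drive_2 below -0.0045 m) and z of drive_2 in the frame of jig between 0.006 and 0.013 m) or ((y of grip_3 in the frame of drive_3 above 0.0045 m or y of grip_3 in the frame of drive_3 below -0.0045 m) and z of drive_3 in the frame of jig between 0.006 and 0.013 m))), for 0.1 s.
At the end, for the whole second after the job is handed in: The worn drive stands on the tray floor (origin below 12 mm, within 75 mm in x and 95 mm in y of the tray's centre), its crank pin over 4.5 mm to one side of straight; the sound drives sit in their own nests (within 4 mm); all upright to 0.1 rad and at rest ((((x of drive_1 in the frame of tray between -0.075 and 0.075 m and y of drive_1 in the frame of tray between -0.095 and 0.095 m and z of drive_1 in the frame of tray between 0 and 0.012 m and linear speed of drive_1 below 0.02 m/s and angle between drive_1's own z axis and vertical below 0.1 rad) and (y of grip_1 in the frame of drive_1 above 0.0045 m or y of grip_1 in the frame of drive_1 below -0.0045 m) and (x of drive_2 in the frame of jig between -0.004 and 0.004 m and y of drive_2 in the frame of jig between -0.004 and 0.004 m and z of drive_2 in the frame of jig between 0.006 and 0.013 m and linear speed of drive_2 below 0.02 m/s and angle between drive_2's own z axis and vertical below 0.1 rad) and (x of drive_3 in the frame of jig between -0.004 and 0.004 m and y of drive_3 in the frame of jig between -0.104 and -0.096 m and z of drive_3 in the frame of jig between 0.006 and 0.013 m and linear speed of drive_3 below 0.02 m/s and angle between drive_3's own z axis and vertical below 0.1 rad)) or ((x of drive_2 in the frame of tray between -0.075 and 0.075 m and y of drive_2 in the frame of tray between -0.095 and 0.095 m and z of drive_2 in the frame of tray between 0 and 0.012 m and linear speed of drive_2 below 0.02 m/s and angle between drive_2's own z axis and vertical below 0.1 rad) and (y of grip_2 in the frame of drive_2 above 0.0045 m or y of grip_2 in the frame of drive_2 below -0.0045 m) and (x of drive_1 in the frame of jig between -0.004 and 0.004 m and y of drive_1 in the frame of jig between 0.096 and 0.104 m and z of drive_1 in the frame of jig between 0.006 and 0.013 m and linear speed of drive_1 below 0.02 m/s and angle between drive_1's own z axis and vertical below 0.1 rad) and (x of drive_3 in the frame of jig between -0.004 and 0.004 m and y of drive_3 in the frame of jig between -0.104 and -0.096 m and z of drive_3 in the frame of jig between 0.006 and 0.013 m and linear speed of drive_3 below 0.02 m/s and angle between drive_3's own z axis and vertical below 0.1 rad)) or ((x of drive_3 in the frame of tray between -0.075 and 0.075 m and y of drive_3 in the frame of tray between -0.095 and 0.095 m and z of drive_3 in the frame of tray between 0 and 0.012 m and linear speed of drive_3 below 0.02 m/s and angle between drive_3's own z axis and vertical below 0.1 rad) and (y of grip_3 in the frame of drive_3 above 0.0045 m or y of grip_3 in the frame of drive_3 below -0.0045 m) and (x of drive_1 in the frame of jig between -0.004 and 0.004 m and y of drive_1 in the frame of jig between 0.096 and 0.104 m and z of drive_1 in the frame of jig between 0.006 and 0.013 m and linear speed of drive_1 below 0.02 m/s and angle between drive_1's own z axis and vertical below 0.1 rad) and (x of drive_2 in the frame of jig between -0.004 and 0.004 m and y of drive_2 in the frame of jig between -0.004 and 0.004 m and z of drive_2 in the frame of jig between 0.006 and 0.013 m and linear speed of drive_2 below 0.02 m/s and angle between drive_2's own z axis and vertical below 0.1 rad)))); the robot touches nothing.
It fails at once if a drive is pressed against its nest board with more than 35 N (crank forced against its stop) (contact force between any of drive_1, drive_2, drive_3 and jig above 35 N).
It fails at once if a drive is pressed onto the tray with more than 70 N (contact force between any of drive_1, drive_2, drive_3 and tray above 70 N).
It fails at once if a drive is dropped (moves faster than 0.3 m/s while the fingers do not hold it) ((linear speed of drive_1 above 0.3 m/s and contact force between the fingers and drive_1 below 0.5 N) or (linear speed of drive_2 above 0.3 m/s and contact force between the fingers and drive_2 below 0.5 N) or (linear speed of drive_3 above 0.3 m/s and contact force between the fingers and drive_3 below 0.5 N)).
It fails at once if the jar or the screwdriver is shifted by more than 15 mm (distance of any of jar, driver from where it was at the start of the episode above 0.015 m).
It also fails if it takes over 72 s, if anything falls off the work surface, if the arm or the gripper's body presses on something with over 40 N, if the wrist force passes 120 N, or if a joint passes its speed limit or range.

## Working session

There is one attempt and no reset: what is moved stays moved. The work goes in short steps, Python scripts to look and compute and a tool call to move; the robot and the scene stay as the last step left them, time stands still between calls to the robot, and variables do not carry over. Pictures are saved under pics/ and viewed, at most 10 in all, crops included, and the job is handed in when it is done.

Besides the shell and the picture viewer there is one more tool, called after ">>>" as name(argument=value, ...) on one line, values as JSON. servo_tool: Moves the arm, as the interface text tells. Its arguments: {"type":"object","properties":{"motion":{"type":"string"}},"required":["motion"]}

```bash
mkdir -p pics; python3 - <<'E'
from workcell import arm
import cv2,numpy as np
for n in("top","side"):
    p,d=arm.get_image(n); cv2.imwrite(f"pics/{n}0.png",p[:,:,::-1]); np.save(n+"_d.npy",d)
    c=arm.camera_params(n); print(np.round(c["camera_matrix"],1).tolist(),np.round(c["extrinsics"],3).tolist())
s=arm.get_state(); print(s)
E
```

```text
[[412.5, 0.0, 283.9], [0.0, 412.5, 206.2], [0.0, 0.0, 1.0]] [[-0.021, -0.992, 0.126, 0.423], [-1.0, 0.018, -0.023, -0.036], [0.02, -0.126, -0.992, 1.044], [0.0, 0.0, 0.0, 1.0]]
[[393.5, 0.0, 282.0], [0.0, 393.5, 209.0], [0.0, 0.0, 1.0]] [[0.938, -0.232, 0.256, 0.259], [-0.345, -0.649, 0.678, -0.768], [0.008, -0.725, -0.689, 0.8], [0.0, 0.0, 0.0, 1.0]]
{'time': 0.1, 'q': array([ 1.39861168e+00,  2.55686227e-01,  1.07146433e-01, -4.24821216e-04,
       -1.42390225e+00, -2.84602989e-01]), 'joint_velocities': array([-0.00067522, -0.00153573,  0.00223115,  0.00338688,  0.00285628,
       -0.00078098]), 'joint_efforts': array([-3.37038662e-03, -3.87604666e+01,  2.38473755e+01,  5.37788630e+00,
       -3.81667167e-03, -3.18723565e-06]), 'tool_pos': array([0.24234118, 0.49324291, 0.23049162]), 'tcp_rot': array([ 8.33363119e-04,  9.74023883e-01, -2.26443712e-01, -1.63537676e-04]), 'wrist_force': array([ 1.26654177, -0.08992179, -0.02934268]), 'wrist_torque': array([ 0.02302867, -0.01709056,  0.0094801 ]), 'grasp_force': 0.0, 'gripper_width': 0.08546323985443978}
```

View pics/top0.png

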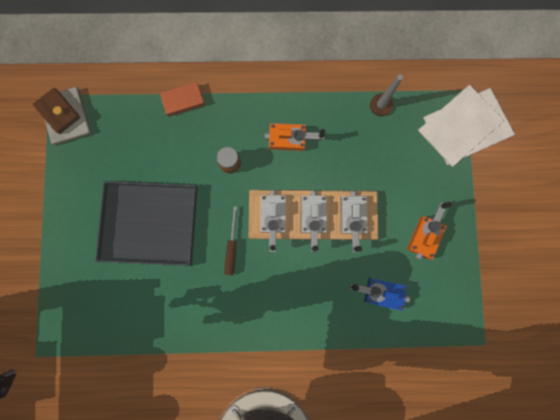

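View pics/side0.png

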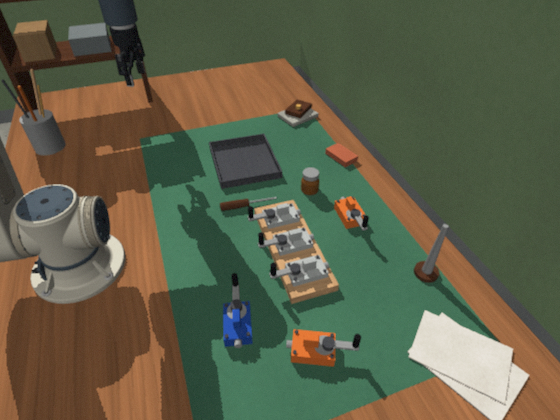

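The top view shows the grey drives in the tan board at u≈273 (drive 1, +y side), 314 (drive 2) and 355 (drive 3), v≈214, with their pins at v≈247. The tray is at (150,222), the jar at (228,160) and the screwdriver at (232,240). The orange ones (288,137), (428,238) and the blue one (385,293) are look-alikes lying off the board, so I leave them alone.

```bash
cat > h.py <<'E'
from workcell import arm
import cv2,numpy as np
def cloud(n):
    c=arm.camera_params(n); p,d=arm.get_image(n); K=c["camera_matrix"];E=c["extrinsics"]
    v,u=np.mgrid[:420,:560]
    if n=="wrist":
        x=(u-K[0,2])/K[0,0];y=(v-K[1,2])/K[1,1];r=np.hypot(x,y)+1e-9
        k=np.tan(np.minimum(r,1.4))/r; x,y=x*k,y*k
    else: x=(u-K[0,2])/K[0,0];y=(v-K[1,2])/K[1,1]
    P=np.stack([x*d,y*d,d],-1)@E[:3,:3].T+E[:3,3]
    P[d<=0]=np.nan
    return p,P
E
python3 - <<'E'
from h import *
p,P=cloud("top"); s=slice
h=cv2.cvtColor(p,cv2.COLOR_RGB2HSV)
z=P[...,2]
box=np.zeros(z.shape,bool); box[180:262,240:390]=1
wood=box&(h[...,0]<22)&(h[...,1]>90)&(h[...,2]>120)
print("wood z",np.nanpercentile(z[wood],[10,50,90]))
q=P[wood&(abs(z-.024)<.012)][:,:2]; r=cv2.minAreaRect(q.astype(np.float32)); print("board",r, q.min(0),q.max(0))
for u0 in(273,314,355):
    b=np.zeros(z.shape,bool); b[190:262,u0-19:u0+20]=1
    k=b&(z>.075)&(z<.1)&(h[...,2]<70); print("knob",k.sum(),np.nanmedian(P[k],0), np.argwhere(k).mean(0))
    l=b&(z>.055)&(z<.1)&(h[...,2]>70); print(" hi",l.sum(),np.nanmedian(P[l],0))
t=np.zeros(z.shape,bool); t[175:272,90:205]=1
k=t&(z>.018)&(z<.04); q=P[k][:,:2]; print("tray",cv2.minAreaRect(q.astype(np.float32)),np.nanmedian(z[200:240,120:180]),P[222,150])
for n,(v,u) in dict(jar=(155,228),tip=(210,236),hand=(270,230)).items(): print(n,P[v,u])
c=arm.camera_params("wrist");print(np.round(c["camera_matrix"],1).tolist(),np.round(c["extrinsics"],3).tolist())
E
```

```text
wood z [0.02015824 0.02287558 0.02527448]
board ((0.5309723615646362, -0.13062241673469543), (0.3194480240345001, 0.1203639805316925), 88.41140747070312) [ 0.46658171 -0.29140383] [0.59268535 0.02868714]
knob 15 [ 0.45007896 -0.03038659  0.08649067] [247.4 272.6]
 hi 135 [ 0.53336707 -0.02932398  0.06600946]
knob 20 [ 0.44581282 -0.12739144  0.08698948] [247.9  314.95]
 hi 135 [ 0.52910687 -0.12961135  0.06632045]
knob 26 [ 0.44364993 -0.22698826  0.08529796] [248.23076923 357.80769231]
 hi 143 [ 0.52759331 -0.22820393  0.06564064]
tray ((0.5178473591804504, 0.2828134298324585), (0.23113295435905457, 0.20024217665195465), 86.20321655273438) 0.003682180874116203 [0.52143622 0.27828283 0.00210028]
jar [0.67380778 0.07425769 0.06906933]
tip [5.48042329e-01 6.23483511e-02 5.52239812e-05]
hand [0.39818854 0.07560996 0.02441531]
[[325.2, 0.0, 281.5], [0.0, 325.2, 212.8], [0.0, 0.0, 1.0]] [[-0.441, -0.864, -0.244, 0.306], [-0.898, 0.425, 0.118, 0.463], [0.002, 0.271, -0.963, 0.374], [0.0, 0.0, 0.0, 1.0]]
```

>>> servo_tool(motion="0 0 0 -6.15 20; 0 0 0 -6.15 20; 0 0 0 -6.15 20; 0 0 0 -6.15 20")

```text
time: 0.48
tool_pos: [0.2425, 0.4934, 0.2309]
tcp_rot: [0.0, 1.0, -0.011, -0.0]
wrist_force: [-1.2, -0.2, -0.1]
gripper_width: 0.0386
grasp_force: 0.0
```

>>> servo_tool(motion="12.3 28.7 3 0 20; 12.3 28.7 3 0 20; 12.3 28.7 3 0 20; 12.3 28.7 3 0 20; 12.3 28.7 3 0 20; 12.3 28.7 3 0 20; 12.3 28.7 3 0 20; 12.3 28.7 3 0 20; 12.3 28.7 3 0 20; 12.3 28.7 3 0 20; 12.3 28.7 3 0 20; 12.3 28.7 3 0 20; 12.3 28.7 3 0 20; 12.3 28.7 3 0 20; 12.3 28.7 3 0 20; 12.3 28.7 3 0 20; 12.3 28.7 3 0 20; 12.3 28.7 3 0 20; 0 0 0 0 20; 0 0 0 0 20")

```text
time: 2.15
tool_pos: [0.4495, -0.0302, 0.1766]
tcp_rot: [0.0, 1.0, -0.015, -0.001]
wrist_force: [-0.5, 0.5, 0.1]
gripper_width: 0.0198
grasp_force: 0.0
```

```bash
python3 - <<'E'
from h import *
p,P=cloud("wrist"); cv2.imwrite("pics/w1.png",p[:,:,::-1]); np.save("P.npy",P); np.save("p.npy",p)
c=arm.camera_params("wrist")["extrinsics"];print(np.round(c,3))
z=P[...,2];v=p.max(2)
k=((z>.08)&(z<.096)).astype(np.uint8)
n,L,S,C=cv2.connectedComponentsWithStats(k)
for i in range(1,n):
    if S[i,4]>60: q=P[L==i]; print(S[i],C[i].round(),np.median(q,0).round(4),q.min(0).round(3),q.max(0).round(3),v[L==i].mean())
E
```

```text
[[-0.029 -0.962 -0.272  0.52 ]
 [-1.     0.028  0.007 -0.031]
 [ 0.     0.272 -0.962  0.32 ]
 [ 0.     0.     0.     1.   ]]
[270 206  18  20 293] [279. 216.] [ 0.4521 -0.0283  0.0885] [ 0.445 -0.035  0.08 ] [ 0.458 -0.022  0.091] 41.42320819112628
[395 207  19  19 269] [404. 216.] [ 0.4486 -0.1262  0.0885] [ 0.441 -0.134  0.08 ] [ 0.454 -0.12   0.091] 36.72490706319702
[494 207  17  17 208] [502. 215.] [ 0.4454 -0.2257  0.0878] [ 0.438 -0.236  0.08 ] [ 0.452 -0.221  0.09 ] 33.42788461538461
```

View pics/w1.png

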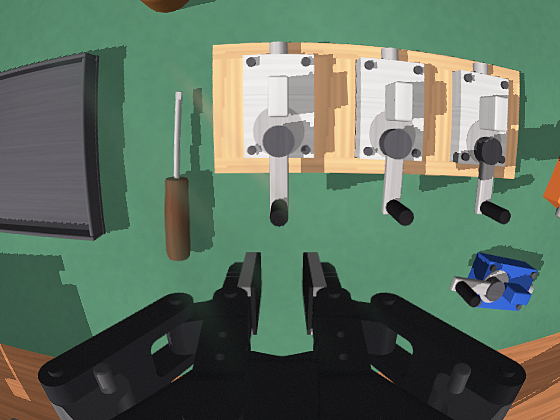

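The wrist view shows the drive pins at (279,212), (400,212) and (495,212), all nearly straight. The blue look-alike sits apart at (500,280). I go down over pin 1.

>>> servo_tool(motion="2 -2 0 0 26; 0 0 15 0 26; 0 0 20 0 26; 0 0 20 0 26; 0 0 20 0 26; 0 0 20 0 26; 0 0 10 0 26; 0 0 8 0 26; 0 0 0 0 26; 0 0 0 0 18; 0 0 0 0 18; 0 0 0 0 18")

```text
time: 3.2
tool_pos: [0.4525, -0.0265, 0.0653]
tcp_rot: [-0.0, 1.0, -0.013, 0.001]
wrist_force: [-0.3, -0.2, 0.9]
gripper_width: 0.0179
grasp_force: 0.0
```

>>> servo_tool(motion="0 -1 0 0 18; 0 -1 0 0 18; 0 -1 0 0 18; 0 0 0 0 18; 0 0 0 0 18")

```text
time: 3.62
tool_pos: [0.4519, -0.0238, 0.0644]
tcp_rot: [-0.0, 1.0, -0.014, 0.0]
wrist_force: [1.0, -1.3, 0.2]
gripper_width: 0.018
grasp_force: 0.1
```

>>> servo_tool(motion="0 -0.5 0 0 18; 0 -0.5 0 0 18; 0 0 0 0 18; 0 0 0 0 18")

```text
time: 3.95
tool_pos: [0.4518, -0.0231, 0.0643]
tcp_rot: [0.0, 1.0, -0.014, -0.0]
wrist_force: [-0.2, -2.2, 1.9]
gripper_width: 0.0183
grasp_force: 0.9
```

>>> servo_tool(motion="0 -0.5 0 0 18; 0 -0.5 0 0 18; 0 0 0 0 18; 0 0 0 0 18")

```text
time: 4.28
tool_pos: [0.4518, -0.0223, 0.0643]
tcp_rot: [0.0, 1.0, -0.014, -0.0]
wrist_force: [-1.1, -3.6, 1.3]
gripper_width: 0.0178
grasp_force: 2.2
```

>>> servo_tool(motion="0 -0.5 0 0 18; 0 -0.5 0 0 18; 0 0 0 0 18; 0 0 0 0 18")

```text
time: 4.62
tool_pos: [0.4519, -0.0216, 0.0645]
tcp_rot: [0.001, 1.0, -0.014, -0.0]
wrist_force: [-0.4, -5.5, 3.1]
gripper_width: 0.0183
grasp_force: 3.2
```

>>> servo_tool(motion="0 -0.5 0 0 18; 0 -0.5 0 0 18; 0 0 0 0 18; 0 0 0 0 18")

```text
time: 4.95
tool_pos: [0.4519, -0.021, 0.0647]
tcp_rot: [0.001, 1.0, -0.013, -0.0]
wrist_force: [-1.3, -8.2, 3.9]
gripper_width: 0.018
grasp_force: 4.1
```

>>> servo_tool(motion="0 2 0 0 18; 0 2 0 0 18; 0 2 0 0 18; 0 1 0 0 18; 0 1 0 0 18; 0 1 0 0 18; 0 0 0 0 18; 0 0 0 0 18")

```text
time: 5.62
tool_pos: [0.4517, -0.0288, 0.0642]
tcp_rot: [-0.0, 1.0, -0.014, 0.0]
wrist_force: [0.7, 0.3, -0.3]
gripper_width: 0.0178
grasp_force: 0.2
```

>>> servo_tool(motion="0 0.5 0 0 18; 0 0.5 0 0 18; 0 0 0 0 18; 0 0 0 0 18")

```text
time: 5.95
tool_pos: [0.4516, -0.0299, 0.0643]
tcp_rot: [-0.0, 1.0, -0.014, -0.0]
wrist_force: [0.1, 0.5, -1.2]
gripper_width: 0.0182
grasp_force: 0.3
```

>>> servo_tool(motion="0 0.5 0 0 18; 0 0.5 0 0 18; 0 0 0 0 18; 0 0 0 0 18")

```text
time: 6.28
tool_pos: [0.4516, -0.031, 0.0643]
tcp_rot: [0.0, 1.0, -0.014, -0.0]
wrist_force: [-0.2, 0.0, 0.0]
gripper_width: 0.0179
grasp_force: 0.2
```

>>> servo_tool(motion="0 0.5 0 0 18; 0 0.5 0 0 18; 0 0 0 0 18; 0 0 0 0 18")

```text
time: 6.62
tool_pos: [0.4516, -0.032, 0.0643]
tcp_rot: [0.0, 1.0, -0.014, 0.0]
wrist_force: [0.2, 0.8, -0.6]
gripper_width: 0.0178
grasp_force: 0.2
```

>>> servo_tool(motion="0 0.5 0 0 18; 0 0.5 0 0 18; 0 0 0 0 18; 0 0 0 0 18")

```text
time: 6.95
tool_pos: [0.4516, -0.0329, 0.0643]
tcp_rot: [0.0, 1.0, -0.014, 0.0]
wrist_force: [-0.2, 0.4, -0.4]
gripper_width: 0.018
grasp_force: 0.3
```

>>> servo_tool(motion="0 0.5 0 0 18; 0 0.5 0 0 18; 0 0 0 0 18; 0 0 0 0 18")

```text
time: 7.28
tool_pos: [0.4517, -0.0336, 0.0643]
tcp_rot: [-0.0, 1.0, -0.014, 0.0]
wrist_force: [-0.0, 3.6, -0.4]
gripper_width: 0.0182
grasp_force: 1.6
```

>>> servo_tool(motion="0 -2 0 0 26; 0 0 -15 0 26; 0 0 -30 0 26; 0 20 0 0 26; 0 30 0 0 26; 0 30 0 0 26; -1 15 0 0 26; 0 0 0 0 26; 0 0 20 0 26; 0 0 15 0 26; 0 0 10 0 26; 0 0 0 0 26; 0 0 0 0 18; 0 0 0 0 18; 0 0 0 0 18")

```text
time: 8.53
tool_pos: [0.4487, -0.1268, 0.0652]
tcp_rot: [0.0, 1.0, -0.013, 0.001]
wrist_force: [0.2, 0.0, 0.5]
gripper_width: 0.0181
grasp_force: 0.0
```

>>> servo_tool(motion="0 -1 0 0 18; 0 -1 0 0 18; 0 -1 0 0 18; 0 0 0 0 18; 0 0 0 0 18")

```text
time: 8.95
tool_pos: [0.4482, -0.1238, 0.0644]
tcp_rot: [0.0, 1.0, -0.014, 0.0]
wrist_force: [-0.6, -0.3, 0.7]
gripper_width: 0.0181
grasp_force: 0.3
```

>>> servo_tool(motion="0 -0.5 0 0 18; 0 -0.5 0 0 18; 0 0 0 0 18; 0 0 0 0 18")

```text
time: 9.28
tool_pos: [0.4482, -0.123, 0.0644]
tcp_rot: [0.0, 1.0, -0.014, 0.0]
wrist_force: [0.1, -1.2, 0.7]
gripper_width: 0.0178
grasp_force: 0.9
```

>>> servo_tool(motion="0 -0.5 0 0 18; 0 -0.5 0 0 18; 0 0 0 0 18; 0 0 0 0 18")

```text
time: 9.62
tool_pos: [0.4482, -0.1222, 0.0644]
tcp_rot: [0.0, 1.0, -0.014, -0.0]
wrist_force: [0.2, -3.6, 1.4]
gripper_width: 0.0181
grasp_force: 2.3
```

>>> servo_tool(motion="0 -0.5 0 0 18; 0 -0.5 0 0 18; 0 0 0 0 18; 0 0 0 0 18")

```text
time: 9.95
tool_pos: [0.4483, -0.1215, 0.0646]
tcp_rot: [0.001, 1.0, -0.014, 0.0]
wrist_force: [-0.9, -5.4, 2.5]
gripper_width: 0.0182
grasp_force: 3.2
```

>>> servo_tool(motion="0 2 0 0 18; 0 2 0 0 18; 0 2 0 0 18; 0 2 0 0 18; 0 1 0 0 18; 0 1 0 0 18; 0 0 0 0 18; 0 0 0 0 18")

```text
time: 10.62
tool_pos: [0.4479, -0.1308, 0.0642]
tcp_rot: [-0.0, 1.0, -0.014, -0.0]
wrist_force: [-0.8, -0.6, 0.2]
gripper_width: 0.0182
grasp_force: 0.2
```

>>> servo_tool(motion="0 0.5 0 0 18; 0 0.5 0 0 18; 0 0 0 0 18; 0 0 0 0 18")

```text
time: 10.95
tool_pos: [0.4478, -0.1318, 0.0643]
tcp_rot: [-0.0, 1.0, -0.014, -0.0]
wrist_force: [0.6, 1.3, -1.0]
gripper_width: 0.0182
grasp_force: 0.3
```

>>> servo_tool(motion="0 0.5 0 0 18; 0 0.5 0 0 18; 0 0 0 0 18; 0 0 0 0 18")

```text
time: 11.28
tool_pos: [0.4478, -0.1329, 0.0643]
tcp_rot: [-0.0, 1.0, -0.014, -0.0]
wrist_force: [0.1, 1.7, -0.7]
gripper_width: 0.018
grasp_force: 0.4
```

>>> servo_tool(motion="0 0.5 0 0 18; 0 0.5 0 0 18; 0 0 0 0 18; 0 0 0 0 18")

```text
time: 11.62
tool_pos: [0.4479, -0.1336, 0.0643]
tcp_rot: [-0.0, 1.0, -0.014, 0.0]
wrist_force: [-1.4, 3.3, -0.2]
gripper_width: 0.0177
grasp_force: 1.7
```

Drives 1 and 2 each have about the same small play, roughly 5.5 mm with slack included. Drive 3 next.

>>> servo_tool(motion="0 -2 0 0 26; 0 0 -15 0 26; 0 0 -30 0 26; 0 20 0 0 26; 0 30 0 0 26; 0 30 0 0 26; 0 15 0 0 26; 0 0 0 0 26; 0 0 20 0 26; 0 0 15 0 26; 0 0 10 0 26; 0 0 0 0 26; 0 0 0 0 18; 0 0 0 0 18; 0 0 0 0 18")

```text
time: 12.87
tool_pos: [0.446, -0.2269, 0.0653]
tcp_rot: [0.0, 1.0, -0.013, 0.001]
wrist_force: [-0.5, -0.4, 0.2]
gripper_width: 0.0179
grasp_force: 0.0
```

>>> servo_tool(motion="0 -1 0 0 18; 0 -1 0 0 18; 0 -1 0 0 18; 0 0 0 0 18; 0 0 0 0 18")

```text
time: 13.28
tool_pos: [0.4454, -0.2237, 0.0644]
tcp_rot: [-0.0, 1.0, -0.014, 0.0]
wrist_force: [-0.4, -0.0, -0.2]
gripper_width: 0.0181
grasp_force: 0.0
```

>>> servo_tool(motion="0 -0.5 0 0 18; 0 -0.5 0 0 18; 0 0 0 0 18; 0 0 0 0 18")

```text
time: 13.62
tool_pos: [0.4454, -0.2228, 0.0643]
tcp_rot: [-0.0, 1.0, -0.014, -0.0]
wrist_force: [0.5, -0.8, -0.5]
gripper_width: 0.0182
grasp_force: 0.2
```

>>> servo_tool(motion="0 -0.5 0 0 18; 0 -0.5 0 0 18; 0 0 0 0 18; 0 0 0 0 18")

```text
time: 13.95
tool_pos: [0.4454, -0.2218, 0.0643]
tcp_rot: [-0.0, 1.0, -0.014, -0.0]
wrist_force: [0.3, -0.3, 0.0]
gripper_width: 0.018
grasp_force: 0.2
```

>>> servo_tool(motion="0 -0.5 0 0 18; 0 -0.5 0 0 18; 0 0 0 0 18; 0 0 0 0 18")

```text
time: 14.28
tool_pos: [0.4454, -0.2207, 0.0642]
tcp_rot: [-0.0, 1.0, -0.014, -0.0]
wrist_force: [0.1, -0.2, -0.2]
gripper_width: 0.0181
grasp_force: 0.1
```

>>> servo_tool(motion="0 -0.5 0 0 18; 0 -0.5 0 0 18; 0 0 0 0 18; 0 0 0 0 18")

```text
time: 14.62
tool_pos: [0.4454, -0.2198, 0.0643]
tcp_rot: [-0.0, 1.0, -0.014, -0.0]
wrist_force: [-0.4, 0.6, -0.3]
gripper_width: 0.0179
grasp_force: 0.1
```

>>> servo_tool(motion="0 -0.5 0 0 18; 0 -0.5 0 0 18; 0 0 0 0 18; 0 0 0 0 18")

```text
time: 14.95
tool_pos: [0.4455, -0.2188, 0.0643]
tcp_rot: [0.0, 1.0, -0.014, -0.0]
wrist_force: [-0.2, -0.9, -0.2]
gripper_width: 0.018
grasp_force: 0.4
```

>>> servo_tool(motion="0 -0.5 0 0 18; 0 -0.5 0 0 18; 0 0 0 0 18; 0 0 0 0 18")

```text
time: 15.28
tool_pos: [0.4455, -0.2178, 0.0643]
tcp_rot: [-0.0, 1.0, -0.014, -0.0]
wrist_force: [-0.9, -0.8, -0.7]
gripper_width: 0.0182
grasp_force: 0.4
```

>>> servo_tool(motion="0 -0.5 0 0 18; 0 -0.5 0 0 18; 0 0 0 0 18; 0 0 0 0 18")

```text
time: 15.62
tool_pos: [0.4456, -0.2172, 0.0644]
tcp_rot: [0.0, 1.0, -0.014, 0.0]
wrist_force: [0.1, -3.2, 0.4]
gripper_width: 0.0175
grasp_force: 1.9
```

Drive 3's pin moves freely much farther than the others', so it is the worn one, and it now rests at its +y stop. I back off and go above its lug for a look.

>>> servo_tool(motion="0 2 0 0 18; 0 0 0 0 26; 0 0 -15 0 26; 0 0 -30 0 26; 0 0 -30 0 40; 30 2 0 0 40; 30 3 0 0 40; 28 2 0 0 40; 0 0 0 0 40; 0 0 0 0 40")

```text
time: 16.45
tool_pos: [0.534, -0.2277, 0.1382]
tcp_rot: [-0.001, 1.0, -0.014, -0.001]
wrist_force: [0.3, -0.7, -0.1]
gripper_width: 0.0398
grasp_force: 0.0
```

```bash
python3 - <<'E'
from h import *
s=arm.get_state(); print(s["tool_pos"])
p,P=cloud("wrist"); cv2.imwrite("pics/w2.png",p[:,:,::-1])
E0=arm.camera_params("wrist")["extrinsics"]
z=P[...,2]; near=(abs(P[...,0]-.52)<.11)&(abs(P[...,1]+.23)<.05)
for lo,hi,n in((.061,.074,"lug"),(.082,.095,"knob"),(.036,.0445,"housing")):
    k=(near&(z>lo)&(z<hi)).astype(np.uint8)
    m,L,S,C=cv2.connectedComponentsWithStats(k)
    for i in range(1,m):
        if S[i,4]>80: q=P[L==i]; print(n,S[i],np.median(q,0).round(4),cv2.minAreaRect(q[:,:2].astype(np.float32)))
E
```

```text
[ 0.53396294 -0.22773069  0.13818258]
lug [ 274  200   24   46 1049] [ 0.5371 -0.2305  0.0686] ((0.5359553694725037, -0.23045974969863892), (0.015991972759366035, 0.031797122210264206), 88.04490661621094)
lug [266 320  18  15 160] [ 0.4511 -0.2202  0.0677] ((0.44924333691596985, -0.22022396326065063), (0.013537240214645863, 0.0069780852645635605), 81.57662200927734)
knob [265 335  19  19 273] [ 0.4481 -0.2198  0.0883] ((0.44590726494789124, -0.2198297530412674), (0.013504885137081146, 0.013131088577210903), 25.097820281982422)
housing [ 246  147   81  128 6554] [ 0.5419 -0.2312  0.0409] ((0.5348571538925171, -0.23053796589374542), (0.06088213995099068, 0.10344228148460388), 87.44023132324219)
```

View pics/w2.png

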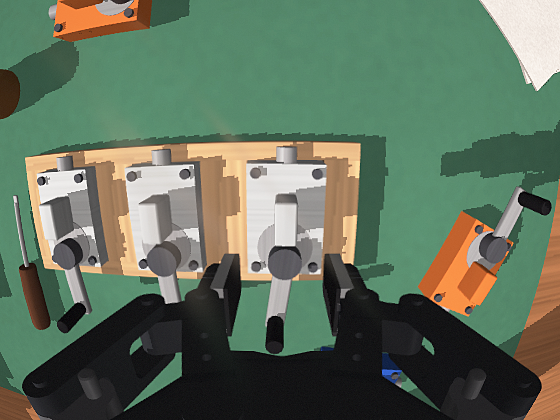

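The lug sits at (285,222). It measures 16×32 mm at z≈0.068 and (0.536, -0.2305), as described. The crank of the rightmost grey drive is visibly swung to the left, with its pin at (274,335).

>>> servo_tool(motion="2 2.8 20 0 40; 0 0 20 0 40; 0 0 20 0 40; 0 0 15 0 40; 0 0 10 0 40; 0 0 6 0 40; 0 0 0 0 40; 0 0 0 0 40")

```text
time: 17.17
tool_pos: [0.5354, -0.2312, 0.049]
tcp_rot: [0.0, 1.0, -0.014, 0.0]
wrist_force: [0.3, -1.3, 0.7]
gripper_width: 0.04
grasp_force: 0.0
```

>>> servo_tool(motion="0 0 0 0 22; 0 0 0 0 22; 0 0 0 0 19; 0 0 0 0 18; 0 0 0 0 17; 0 0 0 0 16; 0 0 0 0 14; 0 0 0 0 10; 0 0 0 0 10; 0 0 0 0 10")

```text
time: 18.0
tool_pos: [0.5356, -0.2308, 0.0488]
tcp_rot: [-0.0, 1.0, -0.014, 0.0]
wrist_force: [0.1, 3.5, 5.5]
gripper_width: 0.0146
grasp_force: 59.3
```

>>> servo_tool(motion="0 0 0 0 26; 0 0 0 0 26; 0 0 3 0 26; 0 0 2 0 26; 0 0 0 0 26; 0 0 0 0 19; 0 0 0 0 18; 0 0 0 0 16; 0 0 0 0 14; 0 0 0 0 10; 0 0 0 0 10; 0 0 0 0 10")

```text
time: 19.0
tool_pos: [0.5353, -0.231, 0.0434]
tcp_rot: [-0.0, 1.0, -0.014, 0.0]
wrist_force: [-0.7, 1.8, 1.7]
gripper_width: 0.015
grasp_force: 58.8
```

>>> servo_tool(motion="0 0 -2 0 10; 0 0 -4 0 10; 0 0 -4 0 10; 0 0 -5 0 10; 0 0 -5 0 10; 0 0 -5 0 10; 0 0 -5 0 10; 0 0 0 0 10")

```text
time: 19.67
tool_pos: [0.5357, -0.2314, 0.0747]
tcp_rot: [0.0, 1.0, -0.014, 0.001]
wrist_force: [1.2, -0.3, -5.3]
gripper_width: 0.0151
grasp_force: 58.8
```

>>> servo_tool(motion="0 0 -10 0 10; 0 0 -15 0 10; 0 0 -15 0 10; 0 0 -15 0 10; 0 0 -15 0 10; 0 0 -10 0 10; 0 0 0 0 10; 0 0 0 0 10")

```text
time: 20.33
tool_pos: [0.5353, -0.2309, 0.1535]
tcp_rot: [-0.0, 1.0, -0.014, 0.0]
wrist_force: [0.3, 1.1, -6.7]
gripper_width: 0.0149
grasp_force: 59.0
```

```bash
python3 - <<'E'
from h import *
s=arm.get_state(); print(s["tool_pos"],s["wrist_force"],s["grasp_force"],s["gripper_width"])
p,P=cloud("wrist"); a=p[:,:,::-1]
q,_=arm.get_image("side"); b=q[:,:,::-1][150:330,200:400]
cv2.imwrite("pics/w3.png",np.hstack([cv2.resize(a,(400,300)),cv2.resize(b,(333,300))]))
E
```

```text
[ 0.53526681 -0.23094215  0.15348964] [ 0.34980928  1.1136365  -6.74172038] 58.96595478057861 0.014893162226072948
```

View pics/w3.png

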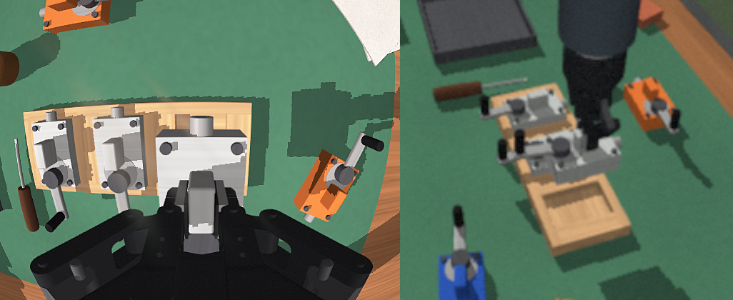

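The drive hangs level and the other two are still seated. I carry it to the tray.

>>> servo_tool(motion="-1 -10 0 0 10; -1 -20 0 0 10; -1 -28 0 0 10; -1 -30 0 0 10; -1 -30 0 0 10; -1 -30 0 0 10; -1 -30 0 0 10; -1 -30 0 0 10; -1 -30 0 0 10; -1 -30 0 0 10; -1 -30 0 0 10; -1 -30 0 0 10; -1 -30 0 0 10; -1 -30 0 0 10; 0 -30 0 0 10; 0 -30 0 0 10; 0 -28 0 0 10; 0 -20 0 0 10; 0 -12 0 0 10; 0 -6 0 0 10")

```text
time: 22.1
tool_pos: [0.5344, 0.2848, 0.152]
tcp_rot: [0.0, 1.0, -0.013, -0.001]
wrist_force: [0.0, 0.0, -7.5]
gripper_width: 0.0149
grasp_force: 59.3
```

>>> servo_tool(motion="0 0 0 0 10; 0 0 0 0 10; 0 0 15 0 10; 0 0 20 0 10; 0 0 20 0 10; 0 0 15 0 10; 0 0 10 0 10; 0 0 0 0 10; 0 0 0 0 10")

```text
time: 22.85
tool_pos: [0.5356, 0.2822, 0.0736]
tcp_rot: [0.0, 1.0, -0.014, 0.0]
wrist_force: [0.2, 0.2, -4.8]
gripper_width: 0.0146
grasp_force: 59.4
```

>>> servo_tool(motion="0 0 8 0 10; 0 0 8 0 10; 0 0 8 0 10; 0 0 4 0 10; 0 0 2 0 10; 0 0 0 0 10; 0 0 0 0 10")

```text
time: 23.43
tool_pos: [0.5355, 0.2832, 0.0434]
tcp_rot: [0.0, 1.0, -0.014, 0.0]
wrist_force: [0.1, -0.2, -6.6]
gripper_width: 0.0149
grasp_force: 59.4
```

>>> servo_tool(motion="0 0 1 0 10; 0 0 1 0 10; 0 0 1 0 10; 0 0 0 0 10; 0 0 0 0 10")

```text
time: 23.85
tool_pos: [0.5353, 0.2831, 0.0403]
tcp_rot: [0.0, 1.0, -0.014, -0.0]
wrist_force: [0.4, -0.0, -6.6]
gripper_width: 0.0151
grasp_force: 59.4
```

>>> servo_tool(motion="0 0 0.5 0 10; 0 0 0.5 0 10; 0 0 0.5 0 10; 0 0 0 0 10; 0 0 0 0 10")

```text
time: 24.27
tool_pos: [0.5353, 0.2831, 0.0387]
tcp_rot: [0.0, 1.0, -0.014, -0.0]
wrist_force: [0.4, 0.3, -6.9]
gripper_width: 0.0152
grasp_force: 59.4
```

>>> servo_tool(motion="0 0 0.5 0 10; 0 0 0.5 0 10; 0 0 0 0 10; 0 0 0 0 10")

```text
time: 24.6
tool_pos: [0.5354, 0.2832, 0.0385]
tcp_rot: [-0.0, 1.0, -0.014, 0.0]
wrist_force: [-2.8, -0.3, -0.7]
gripper_width: 0.0147
grasp_force: 60.3
```

Contact with the tray floor: the load has come off the wrist. I release, rise and check.

>>> servo_tool(motion="0 0 0 0 20; 0 0 0 0 26; 0 0 0 0 30; 0 0 0 0 30; 0 0 -10 0 30; 0 0 -20 0 30; 0 0 -30 0 30; 0 0 -30 0 30; 0 0 -30 0 30; 0 0 0 0 30; 0 0 0 0 30")

```text
time: 25.52
tool_pos: [0.5365, 0.284, 0.1611]
tcp_rot: [-0.002, 1.0, -0.014, 0.002]
wrist_force: [-0.7, -1.3, -1.0]
gripper_width: 0.03
grasp_force: 0.0
```

```bash
python3 - <<'E'
from h import *
p,P=cloud("wrist"); a=p[:,:,::-1]
q,_=arm.get_image("top"); b=q[:,:,::-1][130:290,90:390]
cv2.imwrite("pics/w4.png",np.vstack([cv2.resize(a,(400,300)),cv2.resize(b,(400,213))]))
z=P[...,2]; near=(abs(P[...,0]-.52)<.12)&(abs(P[...,1]-.28)<.06)
for lo,hi,n in((.056,.069,"lug"),(.077,.09,"knob"),(.03,.0395,"housing")):
    k=(near&(z>lo)&(z<hi)).astype(np.uint8)
    m,L,S,C=cv2.connectedComponentsWithStats(k)
    for i in range(1,m):
        if S[i,4]>80: q=P[L==i]; print(n,S[i],np.median(q,0).round(4),cv2.minAreaRect(q[:,:2].astype(np.float32)))
E
```

```text
lug [273 195  21  41 848] [0.5374 0.2831 0.0636] ((0.5366219878196716, 0.28310269117355347), (0.015812497586011887, 0.03145885095000267), 88.2530288696289)
lug [267 306  16  12 124] [0.4515 0.2924 0.0631] ((0.4504145681858063, 0.29292207956314087), (0.01343338843435049, 0.006110671442002058), 87.91475677490234)
knob [267 318  16  18 227] [0.4479 0.2927 0.0833] ((0.4463546872138977, 0.2925383746623993), (0.012509622611105442, 0.013858000747859478), 89.93060302734375)
housing [ 247  148   73  116 5355] [0.5423 0.2825 0.0359] ((0.5356901288032532, 0.2832479476928711), (0.06077765300869942, 0.10268257558345795), 88.1263656616211)
```

View pics/w4.png

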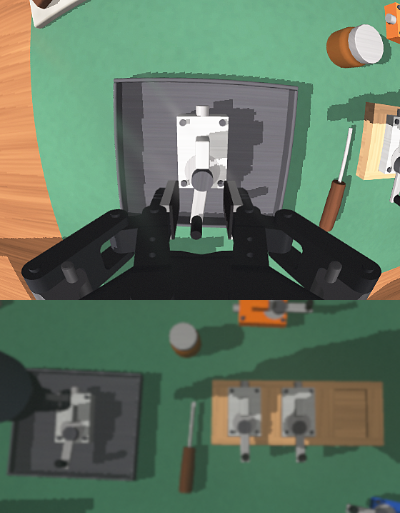

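The drive stands level in the tray with its pin about 6.6 mm off straight. The sound drives are in their nests, and nothing is touching the arm.

```bash
python3 -c "
from workcell import arm
print(arm.sign_off())"
```

```text
the job is handed in; nothing more can be done
None
```

Drive 3 was the worn one. It now stands upright on the tray floor with its crank pin about 6.6 mm off straight, drives 1 and 2 are still seated in their nests, and the job is handed in; sign-off returned no verdict.

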